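# Line up the espresso cups with a ruler

## Task

Take the ruler from its cork mat and, touching the cups with nothing but the ruler, push the four espresso cups into one straight row, so that each stands upright and wholly on the white band of the serving board. Then lay the ruler gently back down flat on its mat, along the mat's length, and let go; do not knock over any cup or disturb the blue sugar bowl.

Things in the scene. Friction and masses are not known exactly. Their poses are not given: they have to be found in the camera images.
- board: Dark wooden serving board, fixed, 260 (x) x 340 (y) x 12 mm thick; origin at the centre of its underside, on the counter. A flush white band 74 mm wide runs its full 340 mm along y, centred at board x = +70 mm, the side away from the robot. Its +x points away from the robot, turned up to 0.22 rad either way.
- band (a point): Point on the board's top surface at the middle of the white band (12 mm above the counter). Same axes as the board: y runs along the band, x across it, away from the robot.
- cup_green: Loose straight-sided white espresso cup without handle with green diamond pattern, 60 mm in diameter, 62 mm high, about 0.16 kg, open at the top; origin at the centre of its underside. The four start upright on the board in a ragged row, in any order, 62 mm or more apart along the band, within 109 mm of its middle, their centres 30 to 100 mm short of its centre line (band x -100 to -30 mm).
- cup_red: Loose straight-sided white espresso cup without handle with red diamond pattern, 60 mm in diameter, 62 mm high, about 0.16 kg, open at the top; origin at the centre of its underside. The four start upright on the board in a ragged row, in any order, 62 mm or more apart along the band, within 109 mm of its middle, their centres 30 to 100 mm short of its centre line (band x -100 to -30 mm).
- cup_blue: Loose straight-sided white espresso cup without handle with blue diamond pattern, 60 mm in diameter, 62 mm high, about 0.16 kg, open at the top; origin at the centre of its underside. The four start upright on the board in a ragged row, in any order, 62 mm or more apart along the band, within 109 mm of its middle, their centres 30 to 100 mm short of its centre line (band x -100 to -30 mm).
- cup_orange: Loose straight-sided white espresso cup without handle with orange diamond pattern, 60 mm in diameter, 62 mm high, about 0.16 kg, open at the top; origin at the centre of its underside. The four start upright on the board in a ragged row, in any order, 62 mm or more apart along the band, within 109 mm of its middle, their centres 30 to 100 mm short of its centre line (band x -100 to -30 mm).
- ruler: Loose aluminium ruler, 0.28 kg: flat plate 56 (x) x 300 (y) x 12 mm thick, origin at the centre of its underside. Pushing edge: the long face at x = +28 mm, with black marks, 12 mm high. Wooden grip: ridge along y, 22 mm wide, 100 mm long, centred at x = -10, y = 0, from z = 12 to 54 mm. Starts on its mat, pushing edge towards the robot's left (+y). Held by the ridge, fingers stay behind the edge.
- ruler_grip (a point): Point in the ruler's grip to take from above: on the ridge's centre line, ruler (x, y, z) = (-10, 0, 36) mm. Close the fingers along the ruler's x.
- mat: Cork mat, the ruler's place, fixed flat on the counter to the left or right of the board: 110 (its x) x 360 (its y) x 4 mm thick, origin at the centre of its underside; its long side (y) runs roughly along world x.
- sugar_bowl: Blue lidded sugar bowl, 100 mm across, 83 mm high, loose, on the other side of the board from the mat. Origin at its underside. Leave alone.

How it is judged:
By the outcome, as a careful person would: the job done as asked, in the order asked, and still so for the second after the job is handed in, with the robot touching nothing.
It also fails if it takes over 58 s, if anything falls off the work surface, if the arm or the gripper's body presses on something with over 40 N, if the wrist force passes 120 N, or if a joint passes its speed limit or range.

## Robot

A 6-joint arm with a two-finger parallel gripper is mounted at the origin on the work surface. World frame = base frame: x ahead of the robot, y to its left, z up, the work surface at z = 0. Lengths are in m, angles in degrees, forces in N, time in s.
With the tool pointing down it reaches from about 0.275 to 0.75 m from the base axis. Payload 10.2 kg.
Tool frame: the origin (TCP) lies between the finger pads; the fingertips stand 22 mm ahead of it and the grasp point (between the pads) lies 3 mm ahead of it; z points along the fingers, y is the line along which they close (so a half turn about z gives the same grasp; the last joint's range is limited). The gripper opens to 88 mm and grips with 3 to 60 N. Pads are 18 mm wide; open, the fingers measure 123 mm over their backs; the gripper's body (75 mm by 187 mm) begins 45 mm behind the grasp point.
Start: joints at [-76.112, 17.928, 85.812, -0, 76.261, -12.8], TCP at [0.236, -0.469, 0.261] pointing down, gripper open.
Joint ranges: [-168.41, 168.41], [-55.51, 124.54], [10.69, 146.95], [-70.63, 250.63], [1, 178], [-165.06, 165.06]. Speed limits (degrees/s): [136.94, 136.94, 172.46, 180, 180, 180].

## Interface

Orientations are given as [roll, pitch, yaw] about the fixed x, y, z axes, in that order (R = Rz(yaw) Ry(pitch) Rx(roll)).
In Python, from workcell import ctrl gives the robot as it stands.
- The arm moves only by the tool drive_effector, called as a command line: name --argument value ..., lists and objects as JSON in quotes. Schema: {"type":"object","properties":{"offsets":{"type":"object","properties":{"sx":{"type":"array","items":{"type":"number"},"minItems":1,"maxItems":10},"sy":{"type":"array","items":{"type":"number"},"minItems":1,"maxItems":10},"sz":{"type":"array","items":{"type":"number"},"minItems":1,"maxItems":10},"drx":{"type":"array","items":{"type":"number"},"minItems":1,"maxItems":10},"dry":{"type":"array","items":{"type":"number"},"minItems":1,"maxItems":10},"drz":{"type":"array","items":{"type":"number"},"minItems":1,"maxItems":10},"jaw":{"type":"array","items":{"type":"number"},"minItems":1,"maxItems":10}},"additionalProperties":false,"required":["sx","sy","sz","drx","dry","drz","jaw"]},"grip_n":{"type":"number"},"only":{"type":"string"},"quiet":{"type":"boolean"},"lines":{"type":"string"}},"required":["offsets"],"additionalProperties":false}. offsets is an object with one list for each field, all of the same length, 1 to 10, a row being the entries at one place: sx, sy, sz (the shift in normalised numbers (1 is 0.5 m)), drx, dry, drz (a rotation vector in fractions of the full range, 1 being 180 degrees), jaw (the finger opening in m); each row shifts and turns the commanded pose from where the row before left it, along the tool's axes as they then stand; what a row does not reach is not made up. A row lasts 1/8 s, in which the tool goes at most 0.0625 m and 10.7 degrees, less where a joint would pass 70% of its speed; a pose out of reach is approached as far as the arm can. The fingers move at their own pace and stop on an object; grip_n is the grip in N (left out, the last holds). Time passes only in rows, so rows that do not move let the fingers close. The tool returns the time, the measured TCP pose, the force, the opening and the grip force at its end. only (a regular expression) keeps the lines of the reply that match it, lines (a string "A,B") keeps lines A to B, and quiet returns only ok. Shift and turn numbers lie between -1 and 1, and a call with a number outside is refused. Input that does not fit is refused with a message, and nothing moves.
- ctrl.sense(): the state, without advancing time (a new reading comes with each control period).
- ctrl.camera(name): name is "scene" or "top" or "wrist"; returns the picture (400x640x3 uint8, red, green, blue); there is no depth.
- ctrl.camera_info(name): a dict with "fx", "fy", "cx", "cy" (pixels), "k1" (the pictures are not rectified: a ray, as slopes to the right and down, at radius r is drawn at 1 + k1 r^2 times it, then the intrinsics apply), "R" (3x3) and "t" (3): a world point X has camera coordinates R X + t; the wrist camera has in their place "mount" (4x4, takes a point from camera to tool coordinates, whose origin is the TCP and whose axes are the flange's). Camera axes: x right, y down, z forward; pixel columns grow to the right and rows downward; lengths in m; the calibration is good to about 2 mm. A picture is of the moment at which its call begins: read the wrist's pose just before it. camera_info takes no time and is no camera call.
- ctrl.hand_in(): hands the job in; it is judged then, once.
The state is a dict: "time": time; "qpos": joint angles; "joint_vel": joint speeds; "joint_torque": joint torques, N m; "tool_pos": TCP position; "orientation": TCP orientation; "contact_force": force on the tool from outside, world axes, zero at the start; "moment": the same for the moment, N m; "finger_gap": finger opening in m; "grip_force": force on a finger pad.
Only numpy, scipy, OpenCV 4.12 (cv2) and the standard library are available. Lean on these libraries where they do the work, as an engineer would, in place of code of your own. Each camera call takes 0.05 s, during which the arm holds its last target. There are 200 camera calls.

## Working session

There is one attempt and no reset: what is moved stays moved. The work goes in short steps, Python scripts to look and compute and a tool call to move; the robot and the scene stay as the last step left them, time stands still between calls to the robot, and variables do not carry over. Pictures are saved under pics/ and viewed, at most 10 in all, crops included, and the job is handed in when it is done.

```bash
ls; mkdir -p pics; python3 - <<'E'
from workcell import ctrl
import cv2
for n in("top","scene"):
    cv2.imwrite(f"pics/{n}0.png",ctrl.camera(n)[:,:,::-1]); print(n,ctrl.camera_info(n))
print(ctrl.sense()); print(ctrl.camera_info("wrist"))
E
```

```text
pics
workcell.py
top {'fx': 362.7384292921888, 'fy': 362.7384292921888, 'cx': 322.6436181862498, 'cy': 197.65537026839203, 'k1': 0.005938190505262403, 'R': array([[-0.02259668, -0.99973918,  0.00331007],
       [-0.99589592,  0.02221932, -0.08773612],
       [ 0.08763969, -0.00527903, -0.99613825]]), 't': array([0.01778569, 0.5435156 , 0.98437307])}
scene {'fx': 400.8733327557001, 'fy': 400.8733327557001, 'cx': 322.1125347859149, 'cy': 197.656341735433, 'k1': -0.021942525397331915, 'R': array([[-0.07966485,  0.99673363, -0.01325088],
       [ 0.74174566,  0.05039367, -0.66878536],
       [-0.66593309, -0.06310747, -0.74333745]]), 't': array([ 0.03978332, -0.33541995,  1.50947212])}
{'time': 0.1, 'qpos': array([-7.61123383e+01,  1.79556091e+01,  8.58484907e+01, -1.48623666e-04,
        7.62603698e+01, -1.27997062e+01]), 'joint_vel': array([-0.0569592 , -0.12634812, -0.05556725, -0.1110003 , -0.04003477,
        0.01182572]), 'joint_torque': array([ 2.35891464e-03, -4.02815151e+01, -2.52643722e+01,  6.95193163e-02,
        3.42334353e-02, -4.56891348e-05]), 'tool_pos': array([ 0.23573276, -0.46888969,  0.26023156]), 'orientation': array([-1.79937100e+02, -1.41420843e-02,  2.66873955e+01]), 'contact_force': array([-0.37622463, -0.218312  , -0.12680785]), 'moment': array([ 0.06754219,  0.01882894, -0.00948206]), 'grip_force': 0.0, 'finger_gap': 0.08839936749572201}
{'fx': 312.3422833973391, 'fy': 312.3422833973391, 'cx': 318.9901060553344, 'cy': 197.83760931159776, 'k1': -0.016656023711982694, 'mount': array([[ 2.95869175e-04, -9.57705895e-01, -2.87748729e-01,
         7.44424879e-02],
       [ 9.99999792e-01,  1.18553558e-04,  6.33641972e-04,
         2.43649513e-04],
       [-5.72729016e-04, -2.87748857e-01,  9.57705731e-01,
        -1.23971139e-01],
       [ 0.00000000e+00,  0.00000000e+00,  0.00000000e+00,
         1.00000000e+00]])}
```

View pics/top0.png

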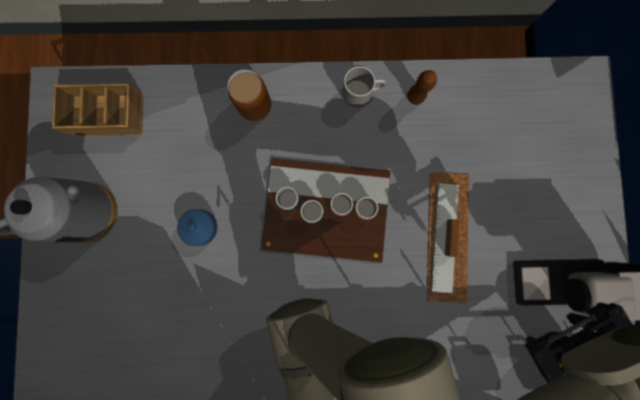

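The top view shows the board at about (262–391, 157–262), with cup rims at (287,198), (312,211), (342,204) and (367,208). The mat with the ruler is at (428–468, 173–302), and the bowl is at (196,227). I'll zoom in for accuracy.

```bash
python3 - <<'E'
import cv2
im=cv2.imread("pics/top0.png")
a=cv2.resize(im[145:270,250:400],None,fx=4,fy=4,interpolation=cv2.INTER_CUBIC)
b=cv2.resize(im[165:310,420:475],None,fx=3.6,fy=3.6,interpolation=cv2.INTER_CUBIC)
import numpy as np
c=np.zeros((530,800,3),np.uint8); c[:500,:600]=a; c[:b.shape[0],602:602+b.shape[1]]=b[:, :198]
c=np.clip(c*1.6,0,255).astype(np.uint8)
cv2.imwrite("pics/zoom0.png",c)
E
```

```text
(no output)
```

View pics/zoom0.png

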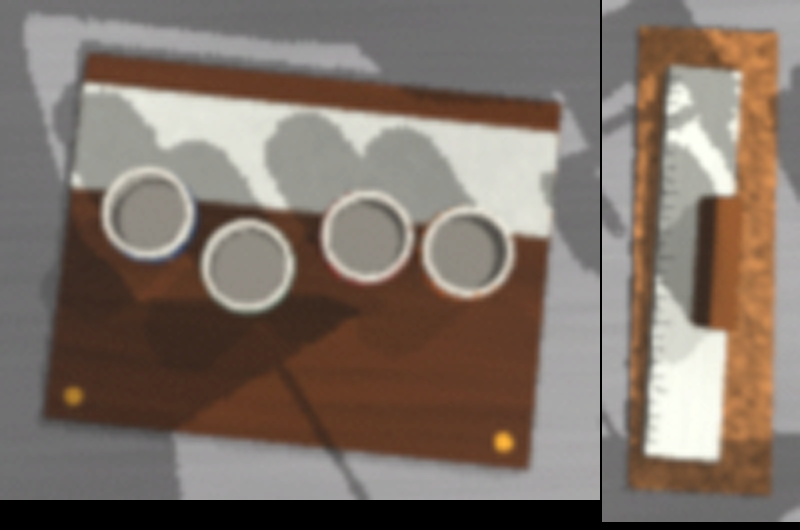

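The zoom shows board corners at (86,53), (561,101), (43,418) and (529,468), and cup rims at (149,213), (247,265), (367,237) and (468,252). Ruler corners are at (669,66), (741,72), (645,457) and (720,461), with the ridge on its right side.

```bash
cat > h.py <<'E'
import numpy as np, cv2
from workcell import ctrl
def toworld(px,z,name="top"):
    c=ctrl.camera_info(name); px=np.atleast_2d(np.asarray(px,float)); z=np.broadcast_to(z,len(px))
    K=np.array([[c["fx"],0,c["cx"]],[0,c["fy"],c["cy"]],[0,0,1]])
    n=cv2.undistortPoints(px[:,None],K,np.array([c["k1"],0,0,0.]))[:,0]
    d=np.c_[n,np.ones(len(n))]@c["R"]; o=-c["R"].T@c["t"]
    return (o+d*((z-o[2])/d[:,2])[:,None])[:,:2]
def rect(w,sx,sy):
    # w order: local (+x,+y),(+x,-y),(-x,+y),(-x,-y)
    m=np.array([[sx,sy],[sx,-sy],[-sx,sy],[-sx,-sy]])/2
    c=w.mean(0); q=w-c
    a=np.arctan2((m[:,0]*q[:,1]-m[:,1]*q[:,0]).sum(),(m*q).sum())
    R=np.array([[np.cos(a),-np.sin(a)],[np.sin(a),np.cos(a)]])
    return c,a,np.abs(q-m@R.T).max(),R
E
python3 - <<'E'
from h import *
za=lambda p,s,o:(np.array(p)+.5)/s-.5+o
B=toworld(za([(86,53),(561,101),(43,418),(529,468)],4,(250,145)),.012)
bc,ba,e,R=rect(B,.26,.34);print("board",bc,np.degrees(ba),e)
C=toworld(za([(149,213),(247,265),(367,237),(468,252)],4,(250,145)),.074)
band=bc+R@[.07,0];print("band",band);print("cups w",C.round(4));print("cups band",((C-band)@R).round(4))
r=toworld(za(np.array([(669,66),(741,72),(645,457),(720,461)])-[602,0],3.6,(420,165)),.016)
# ruler x -> world +y (left); ruler +y -> -x world (near)
w=r[[2,0,3,1]];print("ruler",*rect(w,.056,.3)[:3])
c,a,_,RR=rect(w,.056,.3);print("yaw",np.degrees(a),"grip",c+RR@[-.01,0])
m=toworld(za(np.array([(638,28),(777,32),(628,488),(773,495)])-[602,0],3.6,(420,165)),.004)
c,a,e,_=rect(m[[2,0,3,1]],.11,.36);print("mat",c,np.degrees(a),e)
print("bowl",toworld([(196,227)],.07))
E
```

```text
board [ 0.51239524 -0.00262431] -7.138628287839706 0.0011321068970768788
band [ 0.58185262 -0.01132324]
cups w [[ 0.5409  0.1002]
 [ 0.5051  0.0363]
 [ 0.5218 -0.0432]
 [ 0.5104 -0.1094]]
cups band [[-0.0545  0.1056]
 [-0.0821  0.0377]
 [-0.0556 -0.0391]
 [-0.0587 -0.1062]]
ruler [ 0.42658635 -0.33191076] 1.4610125178727031 0.0009514525821701925
yaw 83.70985108988765 grip [ 0.42549072 -0.34185056]
mat [ 0.42939489 -0.3440406 ] 86.10965217232302 0.0017247544075799093
bowl [[0.46974482 0.34031531]]
```

Careful with the scale: shifts go in shares of 0.5 m and turns go in shares of 180 degrees. That gives: -10.5 degrees / 180 = -0.0583.

```bash
cat >> h.py <<'E'
from scipy.spatial.transform import Rotation as Ro
def delta(pos,yaw):
    """remaining move to a tool-down pose: tool-axis shift (m), rotation vector (deg)"""
    s=ctrl.sense(); R=Ro.from_euler("xyz",s["orientation"],degrees=True)
    T=Ro.from_euler("xyz",[180,0,yaw],degrees=True)
    print("t",round(s["time"],2),"d",(R.inv().apply(np.array(pos)-s["tool_pos"])).round(4),"rot",(R.inv()*T).as_rotvec(degrees=True).round(2),"F",s["contact_force"].round(1))
E
```

drive_effector --offsets '{"sx":[0,0,0,0,0,0,0,0,0,0],"sy":[0,0,0,0,0,0,0,0,0,0],"sz":[0,0,0,0,0,0,0,0,0,0],"drx":[0,0,0,0,0,0,0,0,0,0],"dry":[0,0,0,0,0,0,0,0,0,0],"drz":[-0.0583,-0.0583,-0.0583,-0.0583,-0.0583,-0.0583,-0.0583,-0.0583,-0.0583,-0.0583],"jaw":[0.088,0.088,0.088,0.088,0.088,0.088,0.088,0.088,0.088,0.088]}' --grip_n 50

```text
time: 1.35
tool_pos: [0.2358, -0.469, 0.2604]
orientation: [180.0, -0.0, 132.0]
contact_force: [-0.3, 0.2, 0.4]
finger_gap: 0.0882
grip_force: 0.0
```

drive_effector --offsets '{"sx":[0,0,0,0,0],"sy":[0,0,0,0,0],"sz":[0,0,0,0,0],"drx":[0,0,0,0,0],"dry":[0,0,0,0,0],"drz":[-0.0583,-0.0583,-0.0583,-0.0583,0],"jaw":[0.088,0.088,0.088,0.088,0.088]}'

```text
time: 1.98
tool_pos: [0.2357, -0.469, 0.2604]
orientation: [180.0, -0.0, 173.6]
contact_force: [0.2, 0.1, 0.8]
finger_gap: 0.0881
grip_force: 0.0
```

```bash
python3 -c "
from h import *
delta([.4255,-.3419,.2],173.7)"
```

```text
t 1.98 d [-0.1744  0.1474  0.0605] rot [ 0.03 -0.01 -0.11] F [0.2 0.1 0.8]
```

Scaled: -0.035 m / 0.5 = -0.07, -0.034 m / 0.5 = -0.068.

drive_effector --offsets '{"sx":[-0.07,-0.07,-0.07,-0.07,-0.068,0],"sy":[0.06,0.06,0.06,0.06,0.054,0],"sz":[0.024,0.024,0.024,0.024,0.024,0],"drx":[0,0,0,0,0,0],"dry":[0,0,0,0,0,0],"drz":[0,0,0,0,0,0],"jaw":[0.088,0.088,0.088,0.088,0.088,0.088]}'

```text
time: 2.72
tool_pos: [0.4263, -0.3403, 0.1997]
orientation: [179.9, -0.1, 173.7]
contact_force: [-0.7, -0.6, -0.1]
finger_gap: 0.088
grip_force: 0.0
```

```bash
python3 - <<'E'
from h import *
delta([.4255,-.3419,.2],173.7)
s=ctrl.sense(); im=ctrl.camera("wrist")[:,:,::-1].copy()
np.save("w0.npy",np.r_[s["tool_pos"],s["orientation"]]); cv2.imwrite("pics/w0.png",im)
E
```

```text
t 2.73 d [ 0.0006 -0.0017 -0.0003] rot [ 0.09 -0.07 -0.04] F [-0.7 -0.6 -0.1]
```

View pics/w0.png

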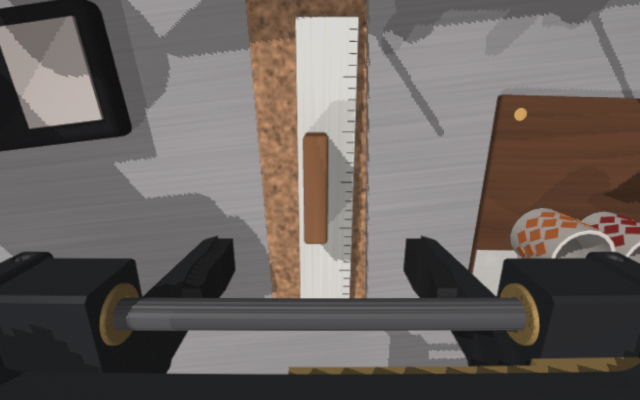

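The wrist view shows the ridge top at (303–328, 133–243) and the ruler's near-end corners at (296,17) and (358,17). I'll work out the grip point from these.

```bash
cat >> h.py <<'E'
def wworld(px,z,pose):
    c=ctrl.camera_info("wrist"); px=np.atleast_2d(np.asarray(px,float))
    K=np.array([[c["fx"],0,c["cx"]],[0,c["fy"],c["cy"]],[0,0,1]])
    n=cv2.undistortPoints(px[:,None],K,np.array([c["k1"],0,0,0.]))[:,0]
    T=np.eye(4);T[:3,:3]=Ro.from_euler("xyz",pose[3:],degrees=True).as_matrix();T[:3,3]=pose[:3]
    T=T@c["mount"]; d=np.c_[n,np.ones(len(n))]@T[:3,:3].T; o=T[:3,3]
    return (o+d*((z-o[2])/d[:,2])[:,None])[:,:2]
E
python3 - <<'E'
from h import *
p=np.load("w0.npy")
r=wworld([(303.5,133),(327,133),(304,243),(328,243)],.058,p);print(r,r.mean(0))
d=r[:2].mean(0)-r[2:].mean(0);print(np.degrees(np.arctan2(d[1],d[0]))-90, np.linalg.norm(d),np.linalg.norm(r[0]-r[1]))
e=wworld([(296,17),(358,17),(350,297),(299,297)],.016,p);print(e); d=e[1]-e[2]; print(np.degrees(np.arctan2(d[1],d[0]))-90)
E
```

```text
[[ 0.37422024 -0.34755498]
 [ 0.37638844 -0.32801484]
 [ 0.47386509 -0.35955772]
 [ 0.47632625 -0.33741566]] [ 0.4252    -0.3431358]
83.87890381183928 0.10036352472527825 0.019660074776849633
[[ 0.27691372 -0.34407434]
 [ 0.28289388 -0.28977765]
 [ 0.56536926 -0.32014609]
 [ 0.55893041 -0.37783585]]
83.86379899642498
```

Scaled: 0.045 m / 0.5 = 0.09, 0.04 m / 0.5 = 0.08.

```bash
python3 -c "
from h import *
delta([.4253,-.3425,.0435],173.85)"
```

```text
t 2.77 d [-0.0002 -0.0012  0.1567] rot [ 0.04 -0.05 -0.24] F [ 0.  -1.1 -0.1]
```

drive_effector --offsets '{"sx":[0.001,0,0,0,0],"sy":[0.004,0,0,0,0],"sz":[0.09,0.09,0.08,0.052,0],"drx":[0,0,0,0,0],"dry":[0,0,0,0,0],"drz":[0,0,0,0,0],"jaw":[0.088,0.088,0.088,0.088,0.088]}'

```text
time: 3.4
tool_pos: [0.4234, -0.3403, 0.0437]
orientation: [179.9, -0.1, 173.5]
contact_force: [0.8, 1.1, 0.5]
finger_gap: 0.088
grip_force: 0.0
```

```bash
python3 -c "
from h import *
delta([.4253,-.3425,.0435],173.85)"
```

```text
t 3.4 d [-0.0022 -0.002   0.0002] rot [ 0.11 -0.13 -0.34] F [0.8 1.1 0.5]
```

Scaled: -0.002 m / 0.5 = -0.004.

drive_effector --offsets '{"sx":[-0.004,0],"sy":[-0.004,0],"sz":[0,0],"drx":[0,0],"dry":[0,0],"drz":[0,0],"jaw":[0.088,0.088]}'

```text
time: 3.65
tool_pos: [0.4268, -0.3432, 0.0461]
orientation: [-179.9, 0.1, 173.6]
contact_force: [0.8, -0.8, -0.1]
finger_gap: 0.0883
grip_force: 0.0
```

```bash
python3 -c "
from h import *
delta([.4253,-.3425,.0435],173.85)"
```

```text
t 3.65 d [0.0015 0.0005 0.0026] rot [-0.11  0.1  -0.21] F [ 0.8 -0.8 -0.1]
```

drive_effector --offsets '{"sx":[0,0,0,0,0,0],"sy":[0,0,0,0,0,0],"sz":[0,0,0,0,0,0],"drx":[0,0,0,0,0,0],"dry":[0,0,0,0,0,0],"drz":[0,0,0,0,0,0],"jaw":[0.018,0.018,0.018,0.018,0.018,0.018]}' --grip_n 55

```text
time: 4.4
tool_pos: [0.4264, -0.3422, 0.0447]
orientation: [180.0, -0.0, 173.7]
contact_force: [-0.3, -0.4, -0.4]
finger_gap: 0.0301
grip_force: 0.0
```

Scaled: 0.0005 m / 0.5 = 0.001.

drive_effector --offsets '{"sx":[0,0,0,0],"sy":[0,0,0,0],"sz":[0.001,0,0,0],"drx":[0,0,0,0],"dry":[0,0,0,0],"drz":[0,0,0,0],"jaw":[0.018,0.018,0.018,0.018]}' --grip_n 55

```text
time: 4.9
tool_pos: [0.4265, -0.3424, 0.0444]
orientation: [-180.0, 0.0, 173.7]
contact_force: [0.1, 0.1, 4.0]
finger_gap: 0.0216
grip_force: 55.0
```

```bash
python3 -c "
from h import *
delta([.4253,-.3425,.0435],173.85)"
```

```text
t 4.9 d [ 0.0011 -0.0003  0.0009] rot [-0.02  0.01 -0.16] F [0.1 0.1 4. ]
```

Scaled: -0.04 m / 0.5 = -0.08, -0.02 m / 0.5 = -0.04.

drive_effector --offsets '{"sx":[0,0,0,0,0],"sy":[0,0,0,0,0],"sz":[-0.04,-0.08,-0.08,-0.08,0],"drx":[0,0,0,0,0],"dry":[0,0,0,0,0],"drz":[0,0,0,0,0],"jaw":[0.018,0.018,0.018,0.018,0.018]}'

```text
time: 5.52
tool_pos: [0.4269, -0.3428, 0.1861]
orientation: [-179.8, 0.2, 173.7]
contact_force: [0.4, 0.4, -2.6]
finger_gap: 0.0216
grip_force: 55.0
```

drive_effector --offsets '{"sx":[0.0148,0.0148,0.0148,0.0148,0.0148,0.0148,0.0148,0,0],"sy":[0.06,0.1,0.1,0.1,0.1,0.1,0.08,0.056,0],"sz":[0,0,0,0,0,0,0,0,0],"drx":[0,0,0,0,0,0,0,0,0],"dry":[0,0,0,0,0,0,0,0,0],"drz":[0,0,0,0,0,0,0,0,0],"jaw":[0.018,0.018,0.018,0.018,0.018,0.018,0.018,0.018,0.018]}'

```text
time: 6.65
tool_pos: [0.4123, 0.0108, 0.1827]
orientation: [180.0, -0.2, 173.8]
contact_force: [-0.4, -0.9, -3.0]
finger_gap: 0.0212
grip_force: 55.0
```

drive_effector --offsets '{"sx":[0,0,0,0,0,0,0,0,0,0],"sy":[0,0,0,0,0,0,0,0,0,0],"sz":[0,0,0,0,0,0,0,0,0,0],"drx":[0,0,0,0,0,0,0,0,0,0],"dry":[0,0,0,0,0,0,0,0,0,0],"drz":[0.0389,0.0556,0.0556,0.0556,0.0556,0.0556,0.0556,0.0556,0.0444,0.0322],"jaw":[0.018,0.018,0.018,0.018,0.018,0.018,0.018,0.018,0.018,0.018]}'

```text
time: 7.9
tool_pos: [0.4126, 0.0086, 0.183]
orientation: [-179.9, -0.0, 82.6]
contact_force: [-0.3, -1.1, -2.5]
finger_gap: 0.0215
grip_force: 55.0
```

```bash
python3 -c "
from h import *
delta([.4132,.0098,.060],82.86)
cv2.imwrite('pics/scene1.png',ctrl.camera('scene')[90:340,120:520,::-1].repeat(2,0).repeat(2,1))"
```

```text
t 7.9 d [0.0012 0.0007 0.123 ] rot [-0.13 -0.01 -0.24] F [-0.3 -1.1 -2.5]
```

View pics/scene1.png

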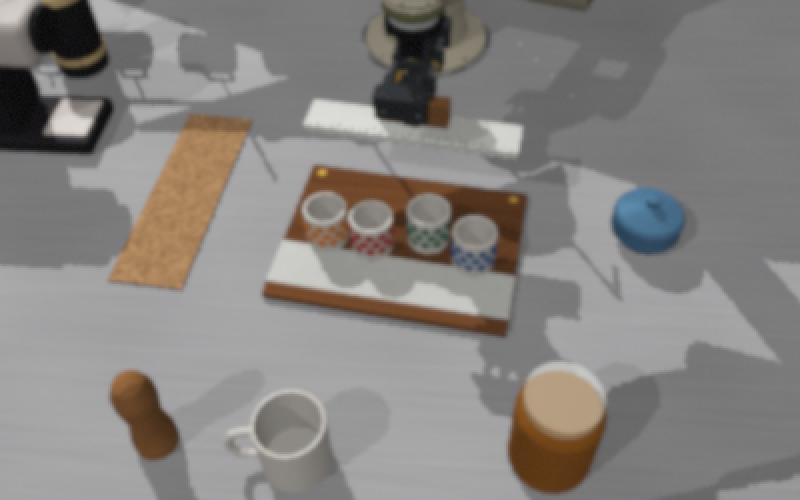

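The scene view shows the ruler held level at (305–522, 100–155), behind the board and parallel to the row. All four cups are standing.

Scaled: 0.04 m / 0.5 = 0.08, 0.03 m / 0.5 = 0.06.

drive_effector --offsets '{"sx":[0,0,0,0,0,0,0],"sy":[0,0,0,0,0,0,0],"sz":[0.06,0.08,0.06,0.036,0.012,0,0],"drx":[0,0,0,0,0,0,0],"dry":[0,0,0,0,0,0,0],"drz":[0,0,0,0,0,0,0],"jaw":[0.018,0.018,0.018,0.018,0.018,0.018,0.018]}'

```text
time: 8.82
tool_pos: [0.4135, 0.0091, 0.0607]
orientation: [179.9, 0.0, 82.9]
contact_force: [0.4, -0.8, -2.5]
finger_gap: 0.0216
grip_force: 55.0
```

```bash
python3 -c "
from h import *
delta([.4132,.0098,.0574],82.86)
c=ctrl.camera('top')[145:300,250:400,::-1]
cv2.imwrite('pics/top1.png',cv2.resize(c,None,fx=3.8,fy=3.8,interpolation=2))"
```

```text
t 8.82 d [ 0.0006 -0.0004  0.0033] rot [0.06 0.01 0.04] F [ 0.4 -0.8 -2.5]
```

View pics/top1.png

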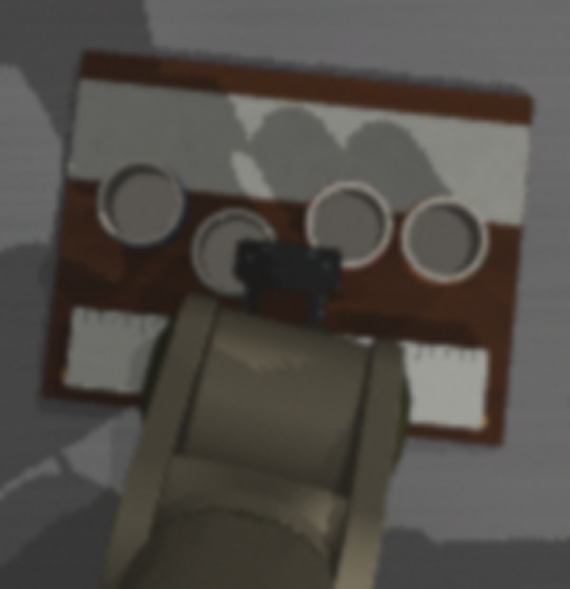

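The top view shows the ruler parallel to the band and behind all four cups, with its ends at x 65–490. Both ends extend past the outer cups, so I'll push slowly.

Scaled: 0.005 m / 0.5 = 0.01, 0.004 m / 0.5 = 0.008.

drive_effector --offsets '{"sx":[0,0,0,0,0,0,0,0,0,0],"sy":[0,0.01,0.01,0.008,0.008,0.008,0.008,0.008,0.008,0.008],"sz":[0.006,0,0,0,0,0,0,0,0,0],"drx":[0,0,0,0,0,0,0,0,0,0],"dry":[0,0,0,0,0,0,0,0,0,0],"drz":[0,0,0,0,0,0,0,0,0,0],"jaw":[0.018,0.018,0.018,0.018,0.018,0.018,0.018,0.018,0.018,0.018]}'

```text
time: 10.12
tool_pos: [0.4511, 0.0046, 0.0572]
orientation: [-180.0, -0.0, 82.9]
contact_force: [-1.7, 0.4, -2.0]
finger_gap: 0.0216
grip_force: 55.0
```

drive_effector --offsets '{"sx":[0,0,0,0,0,0,0,0,0,0],"sy":[0.008,0.008,0.008,0.008,0.008,0.008,0.008,0.008,0.008,0.008],"sz":[0,0,0,0,0,0,0,0,0,0],"drx":[0,0,0,0,0,0,0,0,0,0],"dry":[0,0,0,0,0,0,0,0,0,0],"drz":[0,0,0,0,0,0,0,0,0,0],"jaw":[0.018,0.018,0.018,0.018,0.018,0.018,0.018,0.018,0.018,0.018]}'

```text
time: 11.38
tool_pos: [0.4899, -0.0001, 0.057]
orientation: [-179.9, -0.0, 82.9]
contact_force: [-5.0, 0.8, 0.4]
finger_gap: 0.0217
grip_force: 55.0
```

```bash
python3 -c "
from h import *
delta([.58185-.0675,-.01132+.0085,.0574],82.86)"
```

```text
t 11.38 d [ 0.0003  0.0246 -0.0005] rot [-0.15 -0.01  0.04] F [-5.   0.8  0.4]
```

Scaled: 0.004 m / 0.5 = 0.008, 0.003 m / 0.5 = 0.006.

drive_effector --offsets '{"sx":[0,0,0,0,0,0,0],"sy":[0.008,0.008,0.008,0.008,0.006,0.004,0],"sz":[0,0,0,0,0,0,0],"drx":[0,0,0,0,0,0,0],"dry":[0,0,0,0,0,0,0],"drz":[0,0,0,0,0,0,0],"jaw":[0.018,0.018,0.018,0.018,0.018,0.018,0.018]}'

```text
time: 12.25
tool_pos: [0.511, -0.0028, 0.057]
orientation: [-179.9, -0.0, 82.9]
contact_force: [-4.1, 1.1, -1.0]
finger_gap: 0.0215
grip_force: 55.0
```

```bash
python3 -c "
from h import *
delta([.58185-.0675,-.01132+.0085,.0574],82.86)
c=ctrl.camera('top')[145:270,250:400,::-1]
cv2.imwrite('pics/top2.png',cv2.resize(c,None,fx=5,fy=4.8,interpolation=2))"
```

```text
t 12.25 d [ 0.0004  0.0034 -0.0004] rot [-0.09 -0.01  0.03] F [-4.1  1.1 -1. ]
```

View pics/top2.png

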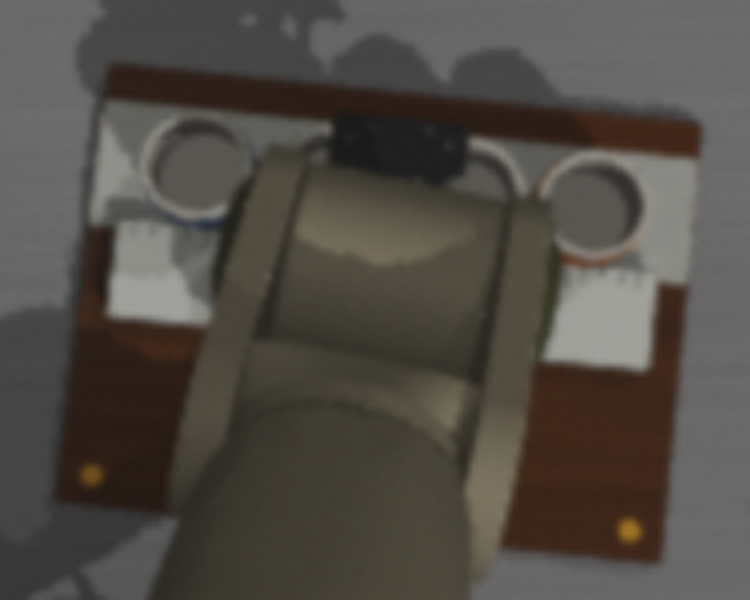

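The outer cups' rims are at (199,169) for blue and (592,205) for orange, over the band. The middle two are partly hidden by the hand.

```bash
python3 - <<'E'
from h import *
a=np.radians(-7.139);R=np.array([[np.cos(a),-np.sin(a)],[np.sin(a),np.cos(a)]]);band=np.array([.58185,-.01132])
f=lambda p:(np.array(p)+.5)/[5,4.8]-.5+[250,145]
C=toworld(f([(199,169),(592,205)]),.074);print(((C-band)@R).round(4))
# band edges seen: near edge at left/right (88,225),(660,287)... far edge (105,100),(699,156)
E=toworld(f([(89,225),(688,286),(105,100),(699,156)]),.012);print(((E-band)@R).round(4))
B=ctrl.sense()["tool_pos"][:2];print(((B-band)@R).round(4))
E
```

```text
[[-0.006   0.1043]
 [-0.0047 -0.1049]]
[[-0.0374  0.1686]
 [-0.0386 -0.1702]
 [ 0.0373  0.1681]
 [ 0.0385 -0.1697]]
[-0.0714 -0.0004]
```

Scaled: 0.002 m / 0.5 = 0.004, 0.001 m / 0.5 = 0.002.

drive_effector --offsets '{"sx":[0,0,0,0,0],"sy":[0.004,0.003,0.002,0,0],"sz":[0,0,0,0,0],"drx":[0,0,0,0,0],"dry":[0,0,0,0,0],"drz":[0,0,0,0,0],"jaw":[0.018,0.018,0.018,0.018,0.018]}'

```text
time: 12.92
tool_pos: [0.5159, -0.0035, 0.0572]
orientation: [180.0, 0.0, 82.9]
contact_force: [-3.5, -0.4, -4.6]
finger_gap: 0.0213
grip_force: 55.0
```

```bash
python3 -c "
from h import *
s=ctrl.sense();print(s['tool_pos'])
cv2.imwrite('pics/scene2.png',ctrl.camera('scene')[150:270,240:400,::-1].repeat(5,0).repeat(5,1))"
```

```text
[ 0.51589516 -0.00352765  0.05716029]
```

drive_effector --offsets '{"sx":[0,0,0,0,0,0,0,0,0,0],"sy":[-0.006,-0.016,-0.04,-0.06,-0.06,-0.024,0,0,0,0],"sz":[0,0,0,0,0,-0.04,-0.08,-0.08,-0.06,0],"drx":[0,0,0,0,0,0,0,0,0,0],"dry":[0,0,0,0,0,0,0,0,0,0],"drz":[0,0,0,0,0,0,0,0,0,0],"jaw":[0.018,0.018,0.018,0.018,0.018,0.018,0.018,0.018,0.018,0.018]}'

```text
time: 14.22
tool_pos: [0.4143, 0.0091, 0.1886]
orientation: [179.7, 0.0, 82.9]
contact_force: [-0.2, 0.2, -3.8]
finger_gap: 0.0215
grip_force: 55.0
```

```bash
python3 -c "
from h import *
c=ctrl.camera('top')[145:270,250:400,::-1]
cv2.imwrite('pics/top3.png',cv2.resize(c,None,fx=5,fy=4.8,interpolation=2))"
```

```text
(no output)
```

View pics/top3.png

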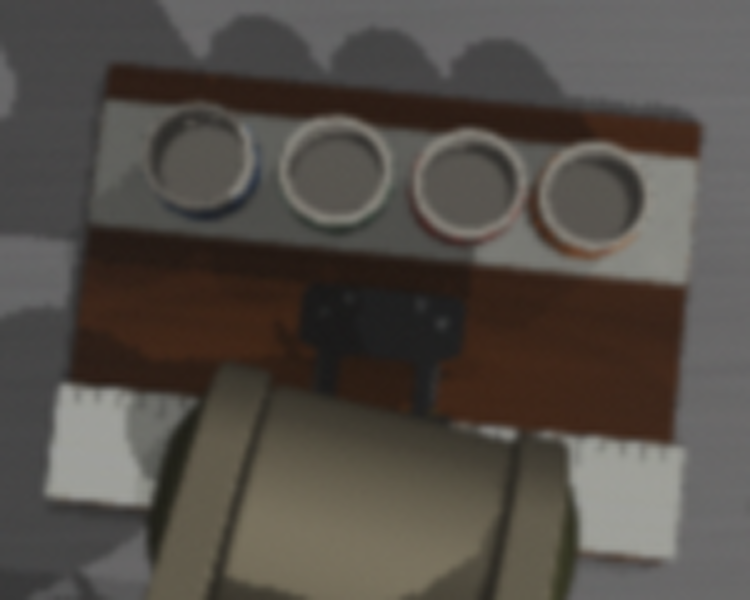

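The four rims form a straight row at (202,159), (336,172), (469,186) and (591,197) on the band. The ruler is raised clear of them. I'll check the numbers and take it back.

Scaled: -10 degrees / 180 = -0.0556.

```bash
python3 - <<'E'
from h import *
a=np.radians(-7.139);R=np.array([[np.cos(a),-np.sin(a)],[np.sin(a),np.cos(a)]]);band=np.array([.58185,-.01132])
f=lambda p:(np.array(p)+.5)/[5,4.8]-.5+[250,145]
C=toworld(f([(202,159),(336,172),(469,186),(591,197)]),.074);print(((C-band)@R).round(4))
E
```

```text
[[-0.0003  0.1033]
 [-0.0003  0.0318]
 [-0.0008 -0.0391]
 [-0.0003 -0.104 ]]
```

drive_effector --offsets '{"sx":[0,0,0,0,0,0,0,0,0,0],"sy":[0,0,0,0,0,0,0,0,0,0],"sz":[0,0,0,0,0,0,0,0,0,0],"drx":[0,0,0,0,0,0,0,0,0,0],"dry":[0,0,0,0,0,0,0,0,0,0],"drz":[-0.0389,-0.0556,-0.0556,-0.0556,-0.0556,-0.0556,-0.0556,-0.0556,-0.0556,-0.0344],"jaw":[0.018,0.018,0.018,0.018,0.018,0.018,0.018,0.018,0.018,0.018]}'

```text
time: 15.52
tool_pos: [0.4129, 0.0094, 0.1854]
orientation: [180.0, -0.2, 176.3]
contact_force: [-0.5, -0.1, -2.9]
finger_gap: 0.0213
grip_force: 55.0
```

```bash
python3 -c "
from h import *
delta([.4287,-.354,.1886],176.1)"
```

```text
t 15.53 d [-0.039  -0.3617 -0.0035] rot [ 0.03 -0.16  0.23] F [-0.5 -0.1 -2.9]
```

Every cup is within 1 mm of the band's centre line. Next I'll return the ruler to its mat.

Scaled: -0.05 m / 0.5 = -0.1, -0.031 m / 0.5 = -0.062.

drive_effector --offsets '{"sx":[-0.01,-0.01,-0.01,-0.01,-0.01,-0.01,-0.01,-0.008,0,0],"sy":[-0.06,-0.1,-0.1,-0.1,-0.1,-0.1,-0.1,-0.062,0,0],"sz":[0,0,0,0,0,0,0,0,0,0],"drx":[0,0,0,0,0,0,0,0,0,0],"dry":[0,0,0,0,0,0,0,0,0,0],"drz":[0,0,0,0,0,0,0,0,0,0],"jaw":[0.018,0.018,0.018,0.018,0.018,0.018,0.018,0.018,0.018,0.018]}'

```text
time: 16.77
tool_pos: [0.4276, -0.3526, 0.1857]
orientation: [179.9, -0.1, 176.1]
contact_force: [-0.5, 1.4, -2.7]
finger_gap: 0.0215
grip_force: 55.0
```

```bash
python3 -c "
from h import *
delta([.4287,-.354,.0644],176.1)"
```

```text
t 16.77 d [-0.0014 -0.0016  0.1213] rot [ 0.12 -0.1  -0.  ] F [-0.5  1.4 -2.7]
```

Scaled: 0.04 m / 0.5 = 0.08, 0.03 m / 0.5 = 0.06.

drive_effector --offsets '{"sx":[-0.002,0,0,0,0,0,0,0],"sy":[-0.002,0,0,0,0,0,0,0],"sz":[0.06,0.08,0.06,0.036,0.02,0.01,0,0],"drx":[0,0,0,0,0,0,0,0],"dry":[0,0,0,0,0,0,0,0],"drz":[0,0,0,0,0,0,0,0],"jaw":[0.018,0.018,0.018,0.018,0.018,0.018,0.018,0.018]}'

```text
time: 17.77
tool_pos: [0.4291, -0.3548, 0.0548]
orientation: [-180.0, 0.0, 176.1]
contact_force: [-1.2, -0.8, -3.2]
finger_gap: 0.0217
grip_force: 55.0
```

```bash
python3 -c "
from h import *
delta([.4287,-.354,.0444],176.1)"
```

```text
t 17.77 d [0.0004 0.0008 0.0104] rot [-0.05  0.04 -0.01] F [-1.2 -0.8 -3.2]
```

Scaled: 0.002 m / 0.5 = 0.004, 0.0015 m / 0.5 = 0.003.

drive_effector --offsets '{"sx":[0,0,0,0,0,0,0],"sy":[0,0,0,0,0,0,0],"sz":[0.004,0.004,0.003,0.003,0.002,0,0],"drx":[0,0,0,0,0,0,0],"dry":[0,0,0,0,0,0,0],"drz":[0,0,0,0,0,0,0],"jaw":[0.018,0.018,0.018,0.018,0.018,0.018,0.018]}'

```text
time: 18.65
tool_pos: [0.4289, -0.3546, 0.0462]
orientation: [-180.0, 0.0, 176.1]
contact_force: [0.3, 0.0, -2.4]
finger_gap: 0.0214
grip_force: 55.0
```

Scaled: 0.0008 m / 0.5 = 0.0016, 0.0006 m / 0.5 = 0.0012.

drive_effector --offsets '{"sx":[0,0,0,0,0],"sy":[0,0,0,0,0],"sz":[0.0016,0,0.0012,0,0],"drx":[0,0,0,0,0],"dry":[0,0,0,0,0],"drz":[0,0,0,0,0],"jaw":[0.018,0.018,0.018,0.018,0.018]}'

```text
time: 19.27
tool_pos: [0.4289, -0.3546, 0.0449]
orientation: [-180.0, 0.0, 176.1]
contact_force: [0.1, 0.3, -3.1]
finger_gap: 0.0217
grip_force: 55.0
```

drive_effector --offsets '{"sx":[0,0,0],"sy":[0,0,0],"sz":[0.001,0,0],"drx":[0,0,0],"dry":[0,0,0],"drz":[0,0,0],"jaw":[0.018,0.018,0.018]}'

```text
time: 19.65
tool_pos: [0.4289, -0.3547, 0.0444]
orientation: [-180.0, 0.0, 176.1]
contact_force: [-1.0, 0.7, -1.3]
finger_gap: 0.0217
grip_force: 55.0
```

Scaled: 0.0004 m / 0.5 = 0.0008.

drive_effector --offsets '{"sx":[0,0,0],"sy":[0,0,0],"sz":[0.0008,0,0],"drx":[0,0,0],"dry":[0,0,0],"drz":[0,0,0],"jaw":[0.018,0.018,0.018]}'

```text
time: 20.02
tool_pos: [0.4289, -0.3547, 0.0444]
orientation: [-180.0, 0.0, 176.1]
contact_force: [-2.5, 2.8, 6.0]
finger_gap: 0.0216
grip_force: 55.0
```

drive_effector --offsets '{"sx":[0,0,0],"sy":[0,0,0],"sz":[0.0006,0,0],"drx":[0,0,0],"dry":[0,0,0],"drz":[0,0,0],"jaw":[0.018,0.018,0.018]}'

```text
time: 20.4
tool_pos: [0.4289, -0.3547, 0.0444]
orientation: [-180.0, 0.0, 176.1]
contact_force: [-2.5, 3.4, 9.4]
finger_gap: 0.0218
grip_force: 55.0
```

Contact is made. I'll release gently and retreat.

Scaled: -0.0003 m / 0.5 = -0.0006.

drive_effector --offsets '{"sx":[0,0,0,0,0,0],"sy":[0,0,0,0,0,0],"sz":[-0.0006,0,0,0,0,0],"drx":[0,0,0,0,0,0],"dry":[0,0,0,0,0,0],"drz":[0,0,0,0,0,0],"jaw":[0.03,0.04,0.06,0.07,0.07,0.07]}' --grip_n 10

```text
time: 21.15
tool_pos: [0.4289, -0.3546, 0.0439]
orientation: [180.0, -0.0, 176.1]
contact_force: [-0.5, 0.9, 0.4]
finger_gap: 0.0697
grip_force: 0.0
```

drive_effector --offsets '{"sx":[0,0,0,0,0.08,0.1,0],"sy":[0,0,0,0,0,0,0],"sz":[-0.04,-0.08,-0.08,-0.08,-0.02,0,0],"drx":[0,0,0,0,0,0,0],"dry":[0,0,0,0,0,0,0],"drz":[0,0,0,0,0,0,0],"jaw":[0.07,0.07,0.07,0.07,0.07,0.07,0.07]}'

```text
time: 22.02
tool_pos: [0.3372, -0.3483, 0.1942]
orientation: [180.0, -0.0, 175.9]
contact_force: [0.0, 0.7, 0.1]
finger_gap: 0.0699
grip_force: 0.0
```

```bash
python3 - <<'E'
from h import *
t=ctrl.camera("top")[:,:,::-1]
c=np.zeros((530,800,3),np.uint8)
c[:500,:600]=cv2.resize(t[145:270,250:400],None,fx=4,fy=4,interpolation=2)
b=cv2.resize(t[165:310,420:475],None,fx=3.6,fy=3.6,interpolation=2);c[:b.shape[0],602:602+b.shape[1]]=b
cv2.imwrite("pics/final.png",c)
cv2.imwrite('pics/scene3.png',ctrl.camera('scene')[90:340,120:520,::-1].repeat(2,0).repeat(2,1))
E
```

```text
(no output)
```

View pics/final.png

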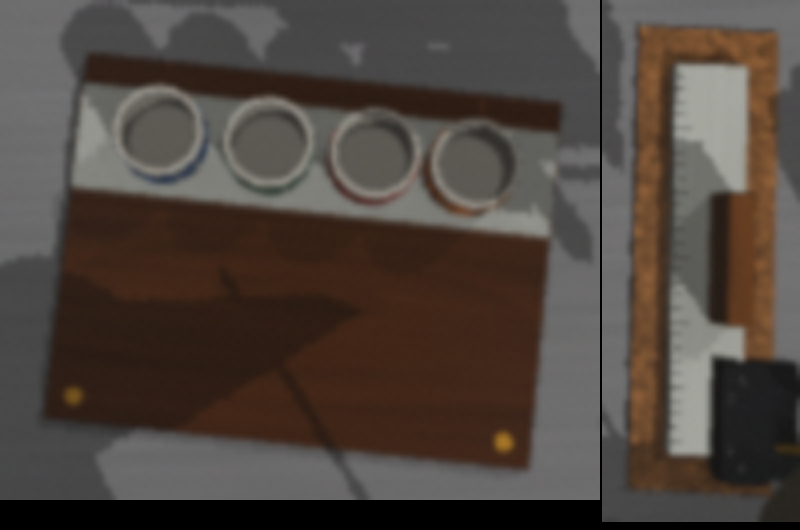

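View pics/scene3.png

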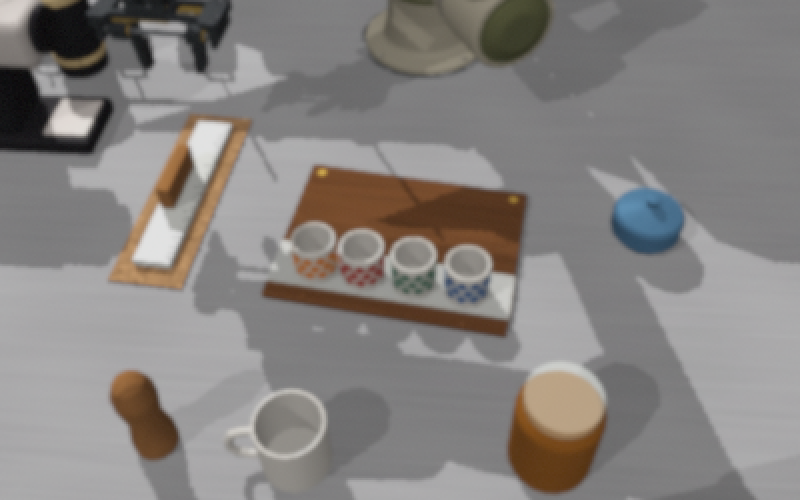

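The top view shows the cups in a straight row at (160,133) to (471,165), all on the band. The ruler lies along the mat at (668–748, 63–457). The scene view shows the cups upright and the bowl at (648,218), where it started.

```bash
python3 -c "
from workcell import ctrl
print(ctrl.hand_in())"
```

```text
the job is handed in; nothing more can be done
None
```

I handed the job in at about 22 s: the four cups stand upright in a straight row on the white band (each within about 1 mm of its centre line by camera), the ruler lies flat along its mat and released, and the sugar bowl was not touched.

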